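# Take a rod sleeve from behind the sprung flap

### The job

Push back the spring-loaded flap of the grey dispenser and hold it open with the hand while you take out the square metal sleeve behind it. Stand the sleeve upright in the middle of the shallow plywood tray, and let the flap spring shut again.

Things in the scene. Friction and masses are not known exactly. Their poses are not given: they have to be found in the camera images.
- dispenser: Fixed grey steel dispenser, open on top. Origin on the bench under the pocket's middle; x axis from flap to back wall, y along the flap. Pocket floor (black) 45 mm above the bench, free from y -83 to +83 mm, up to a back wall at x = +66 mm (top 70 mm, cheeks 75 mm above the bench). Shut, the flap's clear lip roofs the sleeve 97 mm above the bench; its metal edge, 146 mm long, lies at x = +12 mm.
- gap (a point): Middle of the open gap between lip edge and back wall (54 mm wide in the dispenser's x), 97 mm above the bench, at the dispenser's x = +39 mm, y = 0. Lower the fingers here, apart along the dispenser's y to pass either side of the sleeve, then move towards its -x: the fingers push the lip back and the sleeve comes between them. Axes as the dispenser's.
- flap (a joint): Angle of the sprung flap, rad: 0 shut, grows as its top is pushed towards the dispenser's -x (limit 1.0); about 0.2 to 0.3 with the fingers centred on the sleeve, the lip's edge then up to 115 mm above the bench. Hinge along y at x = -45 mm, 12 mm above the bench. Its spring always shuts it; about 1 N at the lip holds it. Lifting the sleeve straight up just pushes the lip further back.
- sleeve_mid (a point): Centre (half-way up) of the square metal sleeve behind the flap: 24 x 24 mm, 44 mm tall, 0.13 kg, standing, dark bore on top, z along its axis, sides along the dispenser's axes (within 4 degrees), on the pocket floor within 4 mm (x) and 12 mm (y) of its middle. Grip it along the dispenser's y, 5 to 8 mm above this point, so that the hand stays above the lip. The round ones on the bench are not wanted.
- tray: Fixed shallow plywood tray, 180 mm (its x) by 220 mm (its y), rim 12 mm high, floor 4 mm thick; origin on the bench under its middle. A washer and a nut lie in two of its corners; the middle is free.

How it is judged:
By the outcome, as a careful person would: the job done as asked, in the order asked, and still so for the second after the job is handed in, with the robot touching nothing.
It also fails if it takes over 45 s, if anything falls off the work surface, if the arm or the gripper's body presses on something with over 40 N, if the wrist force passes 120 N, or if a joint passes its speed limit or range.

### The arm

A 7-joint arm with a two-finger parallel gripper is mounted at the origin on the work surface. World frame = base frame: x ahead of the robot, y to its left, z up, the work surface at z = 0. Lengths are in m, angles in rad, forces in N, time in s.
With the tool pointing down it reaches from about 0.4 to 0.85 m from the base axis. Payload 10.4 kg.
Tool frame: the origin (TCP) lies between the finger pads; the fingertips stand r.nose_length ahead of it and the grasp point (between the pads) lies 6 mm ahead of it (r.nose_length is the distance from the TCP to the fingertips, in m); z points along the fingers, x is the direction in which the jaws open and shut, and the axes are right-handed (so a half turn about z gives the same grasp; the last joint's range is limited). The gripper opens to 87 mm and grips with 3 to 60 N. Pads are 19 mm wide; open, the fingers measure 117 mm over their backs; the gripper's body (75 mm by 190 mm) begins 51 mm behind the grasp point.
Start: joints at [-1.226, 0.332, -0.065, 1.46, 0.022, 1.35, -0.088], TCP at [0.225, 0.583, 0.248] pointing down, gripper open.
Joint ranges: [-2.6, 2.6], [-0.5, 2.12], [-1.47, 1.34], [0.16, 2.42], [-1.27, 4.41], [0.06, 2.06], [-2.6, 2.6]. Speed limits (rad/s): [2.22, 2.22, 2.79, 2.79, 3.14, 3.14, 3.14].

### API

Orientations are given as a unit quaternion [x, y, z, w].
In Python, from bench import r gives the robot as it stands. The module is installed in compiled form; this text tells all that it offers.
- The arm moves only by the shell command python3 -m creep 'ROWS' [OPENING] [FORCE]. ROWS is JSON, a list of rows, each an object of numbers: "x", "y", "z": the shift along the world's x, y, z in m; "spin": the turn about the world's z in degrees. In form: [{"x": .., "y": .., "z": .., "spin": ..}, ...]. A call has 1 to 12 rows; each row is the pose to reach, as a shift and turn from the pose commanded when the call began; what a row does not reach only later rows make up. A row lasts 1/8 s, in which the tool goes at most 62.5 mm and 10.7 degrees, less where a joint would pass 70% of its speed; a pose out of reach is approached as far as the arm can. A call with a gripper value outside its range is refused whole. OPENING is the finger opening in m, from 0 to 0.087, set as the call begins (- or left out, the last holds). The fingers move at their own pace and stop on an object; FORCE is the grip in N (left out, the last holds). Time passes only in rows, so rows that repeat a pose let the fingers close. It gives the time, the measured TCP pose, the force and the opening at its end, in the units of the state.
- r.read_state(): the state, without advancing time (a new reading comes with each control period).
- r.camera(name): name is "scene" or "top" or "wrist"; returns a dict with "pixels" (480x640x3 uint8, blue, green, red), "z_map" (480x640 float32, m along the optical axis (not along the pixel's ray), 0 where there is no reading), "K" (3x3 intrinsics, pixels), "R" (3x3) and "t" (3): a world point X has camera coordinates R X + t. Camera axes: x right, y down, z forward; pixel columns grow to the right and rows downward; lengths in m; the calibration is good to about 2 mm. The wrist camera is an equidistant fisheye: a pixel r from the principal point sees the ray r / f radians off the axis. A picture is of the moment at which its call begins.
- r.close_job(): hands the job in, once; it reports no verdict.
The state is a dict: "time": time; "joint_positions": joint angles; "joint_vel": joint speeds; "joint_torque": joint torques, N m; "ee_pos": TCP position; "eef_rot": TCP orientation; "ft_force": force on the tool from outside, world axes, zero at the start; "torque": the same for the moment, N m; "width": finger opening in m.
Only numpy, scipy, OpenCV 4.12 (cv2) and the standard library are available. Lean on these libraries where they do the work, as an engineer would, in place of code of your own. Each camera call takes 0.05 s, during which the arm holds its last target. There are 200 camera calls.

## Working session

There is one attempt and no reset: what is moved stays moved. The work goes in short steps, Python scripts to look and compute and a shell command to move; the robot and the scene stay as the last step left them, time stands still between calls to the robot, and variables do not carry over. Pictures are saved under pics/ and viewed, about 8 in all and at most 12, crops included, and the job is handed in when it is done.

```bash
mkdir -p pics
cat > h.py <<'E'
import numpy as np, cv2
from bench import r
def snap(n,f):
    c=r.camera(n); cv2.imwrite('pics/'+f+'.png',c['pixels']); np.savez('pics/'+f+'.npz',**{k:np.array(v) for k,v in c.items()}); return c
def load(f): return np.load('pics/'+f+'.npz')
def w(c,u,v,z=None):
    # world pt from pixel (pinhole): depth or plane z
    K,R,t=c['K'],c['R'],c['t']; d=np.linalg.inv(K)@[u,v,1.]
    o=-R.T@t; dw=R.T@d
    s=c['z_map'][int(v),int(u)] if z is None else (z-o[2])/dw[2]
    return o+s*dw
E
python3 - <<'E'
from h import *
a=snap('top','top1');b=snap('scene','sc1')
s=r.read_state();print(s['time'],s['ee_pos'],s['eef_rot'],s['width'],r.nose_length)
print(a['K'],a['R'],a['t'])
E
```

```text
0.1 [0.22463812 0.582896   0.24682324] [ 8.24486868e-01  5.65880722e-01 -5.08203045e-04  3.93728041e-04] 0.08684966870025443 0.025
[[593.34849753   0.         316.61036782]
 [  0.         593.34849753 243.31119938]
 [  0.           0.           1.        ]] [[ 1.42526643e-02 -9.99895372e-01  2.47108905e-03]
 [-9.78576357e-01 -1.44563353e-02 -2.05376065e-01]
 [ 2.05390300e-01  5.09006779e-04 -9.78680012e-01]] [-0.0123946   0.58020832  0.85147782]
```

View pics/top1.png

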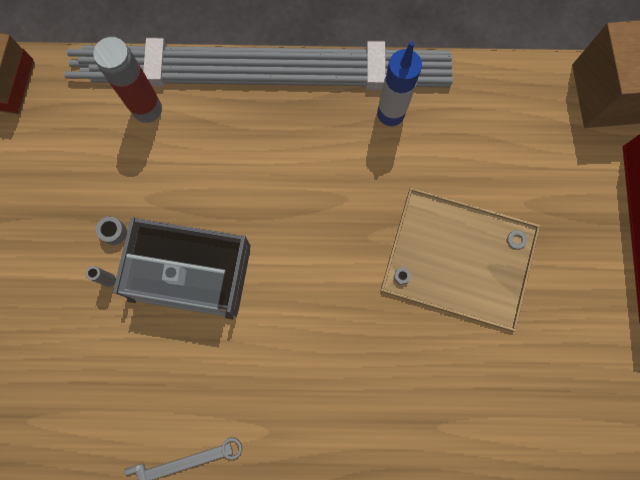

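View pics/sc1.png

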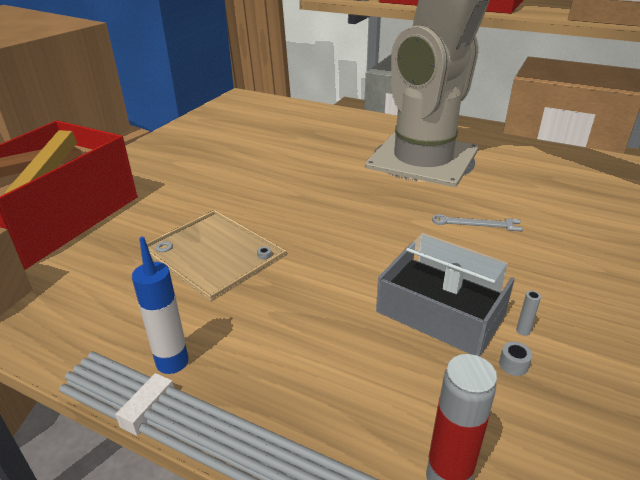

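Run:
```python
from h import *
a=load('top1')['pixels']
cv2.imwrite('pics/crop1.png',cv2.resize(a[205:325,100:260],None,fx=5,fy=5,interpolation=cv2.INTER_CUBIC))
```

```text
(no output)
```

View pics/crop1.png

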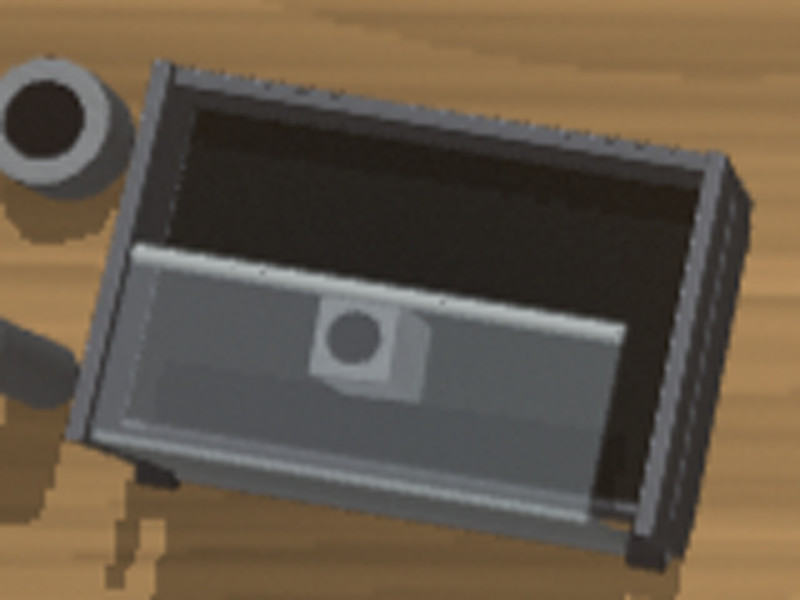

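Run:
```python
from h import *
c=load('top1')
P=lambda u,v,z:w(c,100+u/5,205+v/5,z)
A=P(138,254,.097);B=P(623,331,.097)
print('lip',A,B,np.linalg.norm(A-B))
y=(A-B)/np.linalg.norm(A-B); x=np.array([y[1],-y[0],0]); print('x axis yaw',np.degrees(np.arctan2(x[1],x[0])))
O=(A+B)/2-.012*x; print('origin',O,'gap',O+.027*x+.012*x)
S=P(355,337,.089); print('sleeve',S,'rel',(S-O)@x,(S-O)@y)
for q in [(203,108,.045),(165,65,.075),(725,157,.075),(450,117,.07)]:
    p=P(*q); print(q,p,(p-O)@x,(p-O)@y)
T=[w(c,u,v,.012) for u,v in [(411,190),(538,227),(513,331),(382,292)]]
print('tray',np.round(T,4),np.mean(T,0),[np.linalg.norm(T[i]-T[i-1]) for i in range(4)])
from scipy.spatial.transform import Rotation as Ro
s=r.read_state(); Rm=Ro.from_quat(s['eef_rot']).as_matrix();print(Rm)
print('zmap',[w(c,u,v) for u,v in [(171,272),(190,269)]])
```

```text
lip [0.54981979 0.27272387 0.097     ] [0.5290782  0.12957803 0.097     ] 0.14464074605299876
x axis yaw -8.2446827614939
origin [0.52757302 0.20287176 0.097     ] gap [0.56616994 0.19727913 0.097     ]
sleeve [0.52741031 0.20955497 0.089     ] rel -0.001119411080793344 0.006590803078856379
(203, 108, 0.045) [0.60626162 0.27288223 0.045     ] 0.06783577576391875 0.08057089922547699
(165, 65, 0.075) [0.61249663 0.2762958  0.075     ] 0.07351682860603033 0.08484329408880661
(725, 157, 0.075) [0.58632022 0.10460355 0.075     ] 0.07223176979102115 -0.08882818665131888
(450, 117, 0.07) [0.59868528 0.1896625  0.07      ] 0.0722715149886907 -0.0028751823057850926
tray [[ 0.6827 -0.1585  0.012 ]
 [ 0.623  -0.3645  0.012 ]
 [ 0.4542 -0.3147  0.012 ]
 [ 0.5128 -0.1092  0.012 ]] [ 0.56814517 -0.23673535  0.012     ] [np.float64(0.1769491896357269), np.float64(0.2144763504266791), np.float64(0.17599773744451433), np.float64(0.2136688678822272)]
[[ 3.59557500e-01  9.33122849e-01 -3.92407256e-04]
 [ 9.33122048e-01 -3.59557706e-01 -1.22441181e-03]
 [-1.28361969e-03  7.40825871e-05 -9.99999173e-01]]
zmap [array([0.52642626, 0.2070893 , 0.09910293]), array([0.53118387, 0.17965678, 0.09947796])]
```

The dispenser is at about (0.528, 0.203) with yaw -8.2°. The sleeve is at (0.527, 0.2095), which is +6.6 mm along the dispenser's y. The tray middle is at (0.568, -0.237), and its measured sizes agree with those given. Next I move above the gap.

```bash
python3 -m creep '[{"x":0.03,"y":-0.035,"z":0,"spin":2},{"x":0.07,"y":-0.08,"z":0,"spin":5},{"x":0.11,"y":-0.125,"z":0,"spin":8},{"x":0.15,"y":-0.17,"z":0,"spin":11},{"x":0.19,"y":-0.215,"z":0,"spin":12.8},{"x":0.23,"y":-0.26,"z":-0.01,"spin":12.8},{"x":0.27,"y":-0.3,"z":-0.02,"spin":12.8},{"x":0.31,"y":-0.345,"z":-0.03,"spin":12.8},{"x":0.335,"y":-0.37,"z":-0.04,"spin":12.8},{"x":0.342,"y":-0.379,"z":-0.04,"spin":12.8},{"x":0.342,"y":-0.379,"z":-0.04,"spin":12.8},{"x":0.342,"y":-0.379,"z":-0.04,"spin":12.8}]' 0.087 20
python3 - <<'E'
from h import *
c=snap('wrist','w1'); s=r.read_state(); print(s['ee_pos'],s['eef_rot']); print(c['K'],c['R'],c['t'])
E
```

```text
time: 1.6
ee_pos: [0.5659, 0.206, 0.2079]
eef_rot: [0.756, 0.655, 0.0, -0.0]
ft_force: [0.2, 0.5, -0.1]
width: 0.0869
[0.5659127  0.20601982 0.20792562] [ 7.55456718e-01  6.55198376e-01  3.40183705e-04 -3.46158587e-04]
[[371.64829954   0.         318.06378463]
 [  0.         371.64829954 242.52743614]
 [  0.           0.           1.        ]] [[ 1.40408660e-01  9.90093550e-01  4.14031401e-04]
 [ 9.42621137e-01 -1.33804340e-01  3.05878720e-01]
 [ 3.02903947e-01 -4.25577465e-02 -9.52070395e-01]] [-0.28353239 -0.53040617  0.19200469]
```

View pics/w1.png

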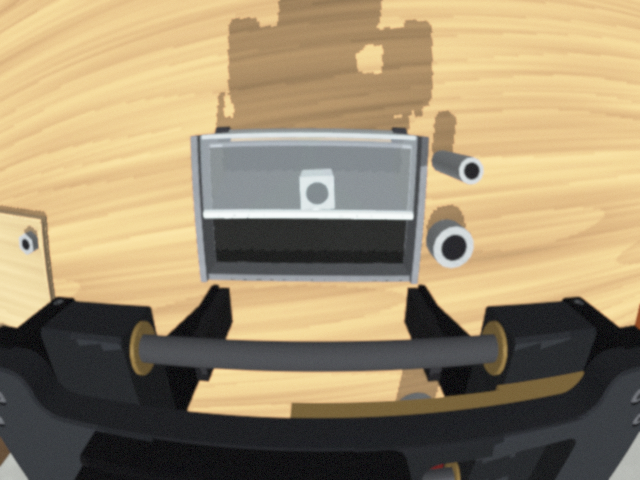

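```bash
cat >> h.py <<'E'
def wf(c,u,v,z):
    K,R,t=c['K'],c['R'],c['t']; a=np.array([u-K[0,2],v-K[1,2]])/K[0,0]; th=np.linalg.norm(a)
    d=np.r_[a/th*np.sin(th),np.cos(th)]; o=-R.T@t; dw=R.T@d
    return o+(z-o[2])/dw[2]*dw
E
python3 - <<'E'
from h import *
c=load('w1')
A=wf(c,414.5,214,.097);B=wf(c,203,215,.097)
y=(A-B)/np.linalg.norm(A-B); x=np.array([y[1],-y[0],0]); O=(A+B)/2-.012*x
S=wf(c,317,193,.089)
print(A,B,np.linalg.norm(A-B),np.degrees(np.arctan2(x[1],x[0])),'O',O,'S',S,(S-O)@x,(S-O)@y)
for q in [(212,278,.07),(405,277,.07)]: p=wf(c,*q);print((p-O)@x,(p-O)@y)
cv2.imwrite('pics/crop2.png',cv2.resize(c['pixels'][120:290,185:435],None,fx=3.2,fy=3.2,interpolation=cv2.INTER_CUBIC))
E
```

```text
[0.54927522 0.2767441  0.097     ] [0.52883756 0.12899608 0.097     ] 0.1491548682240293 -7.875622104083592 O [0.52716958 0.20451437 0.097     ] S [0.52705602 0.21083824 0.089     ] -0.0009790033781985985 0.006248667139790291
0.0719894201372838 -0.08108070664790053
0.07137463749669022 0.07799874824840342
```

View pics/crop2.png

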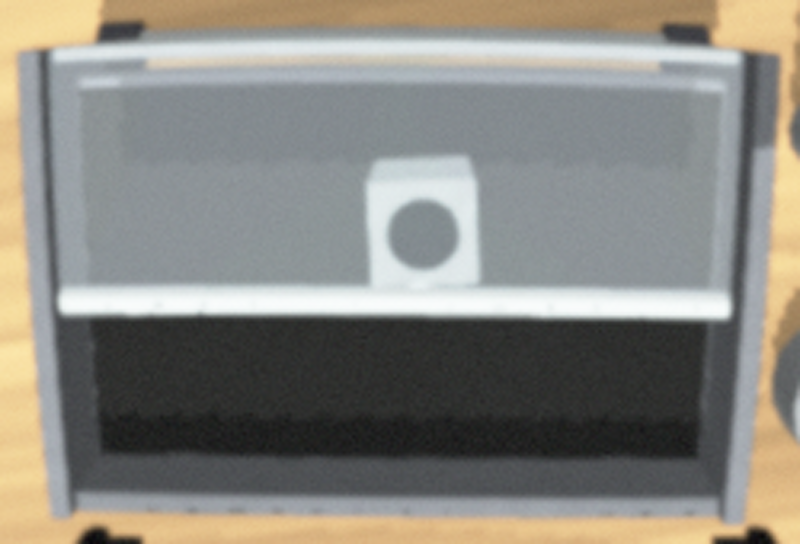

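```bash
python3 -m creep '[{"x":0,"y":0,"z":-0.02,"spin":0},{"x":0,"y":0,"z":-0.04,"spin":0},{"x":0,"y":0,"z":-0.06,"spin":0},{"x":0,"y":0,"z":-0.08,"spin":0},{"x":0,"y":0,"z":-0.095,"spin":0},{"x":0,"y":0,"z":-0.11,"spin":0},{"x":0,"y":0,"z":-0.12,"spin":0},{"x":0,"y":0,"z":-0.126,"spin":0},{"x":0,"y":0,"z":-0.126,"spin":0},{"x":0,"y":0,"z":-0.126,"spin":0}]'
```

```text
time: 2.9
ee_pos: [0.5671, 0.2043, 0.0821]
eef_rot: [0.756, 0.654, 0.0, 0.0]
ft_force: [0.2, -0.1, 0.4]
width: 0.0868
```

```bash
python3 -m creep '[{"x":-0.005,"y":0.0007,"z":-0.001,"spin":0},{"x":-0.01,"y":0.0014,"z":-0.002,"spin":0},{"x":-0.015,"y":0.0021,"z":-0.002,"spin":0},{"x":-0.02,"y":0.0028,"z":-0.002,"spin":0},{"x":-0.025,"y":0.0035,"z":-0.002,"spin":0},{"x":-0.03,"y":0.0043,"z":-0.002,"spin":0},{"x":-0.035,"y":0.005,"z":-0.002,"spin":0},{"x":-0.04,"y":0.0057,"z":-0.002,"spin":0},{"x":-0.04,"y":0.0057,"z":-0.002,"spin":0},{"x":-0.04,"y":0.0057,"z":-0.002,"spin":0}]'
python3 - <<'E'
from h import *
c=snap('wrist','w2');
cv2.imwrite('pics/w2.png',c['pixels'][100:400])
E
```

```text
time: 4.15
ee_pos: [0.5266, 0.2099, 0.0794]
eef_rot: [0.756, 0.654, -0.0, -0.0]
ft_force: [0.8, 0.6, -0.6]
width: 0.0871
```

View pics/w2.png

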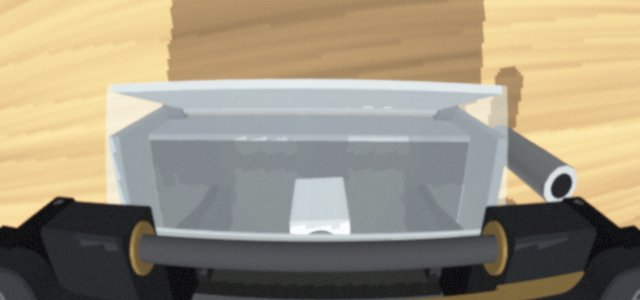

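The lip is pushed back by the fingers. The sleeve, at about column 320 in the image, stands midway between them, and the forces are small. I'll close the grip.

```bash
python3 -m creep '[{"x":0,"y":0,"z":0,"spin":0},{"x":0,"y":0,"z":0,"spin":0},{"x":0,"y":0,"z":0,"spin":0},{"x":0,"y":0,"z":0,"spin":0},{"x":0,"y":0,"z":0,"spin":0},{"x":0,"y":0,"z":0,"spin":0},{"x":0,"y":0,"z":0,"spin":0},{"x":0,"y":0,"z":0,"spin":0}]' 0.015 25
```

```text
time: 5.2
ee_pos: [0.5268, 0.2099, 0.0796]
eef_rot: [0.756, 0.654, 0.0, -0.0]
ft_force: [0.8, 0.2, -0.3]
width: 0.0239
```

```bash
python3 -m creep '[{"z":0.006,"x":0,"y":0,"spin":0},{"z":0.014,"x":0,"y":0,"spin":0},{"z":0.024,"x":0,"y":0,"spin":0},{"z":0.034,"x":0,"y":0,"spin":0},{"z":0.044,"x":0,"y":0,"spin":0},{"z":0.054,"x":0,"y":0,"spin":0},{"z":0.066,"x":0,"y":0,"spin":0},{"z":0.08,"x":0,"y":0,"spin":0},{"z":0.095,"x":0,"y":0,"spin":0},{"z":0.11,"x":0,"y":0,"spin":0},{"z":0.12,"x":0,"y":0,"spin":0},{"z":0.12,"x":0,"y":0,"spin":0}]'
python3 - <<'E'
from h import *
snap('scene','sc2')
E
```

```text
time: 6.7
ee_pos: [0.5271, 0.2101, 0.2004]
eef_rot: [0.756, 0.654, 0.001, 0.0]
ft_force: [0.3, -0.7, -2.0]
width: 0.0235
```

View pics/sc2.png

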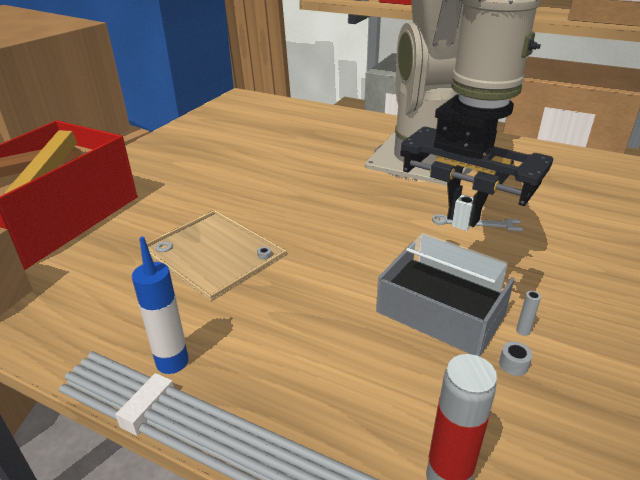

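```bash
python3 -m creep '[{"x":0.002,"y":-0.02,"z":0,"spin":0},{"x":0.005,"y":-0.06,"z":0,"spin":-1},{"x":0.01,"y":-0.105,"z":0,"spin":-2},{"x":0.014,"y":-0.15,"z":0,"spin":-3},{"x":0.018,"y":-0.195,"z":0,"spin":-4},{"x":0.022,"y":-0.24,"z":0,"spin":-5},{"x":0.026,"y":-0.285,"z":0,"spin":-6},{"x":0.03,"y":-0.33,"z":0,"spin":-7},{"x":0.034,"y":-0.375,"z":0,"spin":-8},{"x":0.038,"y":-0.415,"z":0,"spin":-8},{"x":0.041,"y":-0.44,"z":0,"spin":-8},{"x":0.041,"y":-0.447,"z":0,"spin":-8}]'
python3 -m creep '[{"x":0,"y":0,"z":-0.02,"spin":0},{"x":0,"y":0,"z":-0.05,"spin":0},{"x":0,"y":0,"z":-0.08,"spin":0},{"x":0,"y":0,"z":-0.105,"spin":0},{"x":0,"y":0,"z":-0.125,"spin":0},{"x":0,"y":0,"z":-0.14,"spin":0},{"x":0,"y":0,"z":-0.15,"spin":0},{"x":0,"y":0,"z":-0.15,"spin":0},{"x":0,"y":0,"z":-0.15,"spin":0}]'
```

```text
time: 8.25
ee_pos: [0.5663, -0.24, 0.199]
eef_rot: [0.801, 0.598, -0.001, -0.0]
ft_force: [0.0, -0.0, -1.2]
width: 0.0239
time: 9.38
ee_pos: [0.5682, -0.2373, 0.0503]
eef_rot: [0.8, 0.6, 0.0, 0.0]
ft_force: [-0.1, -0.8, -1.1]
width: 0.0241
```

```bash
python3 -m creep '[{"x":0,"y":0,"z":-0.003,"spin":0},{"x":0,"y":0,"z":-0.006,"spin":0},{"x":0,"y":0,"z":-0.008,"spin":0},{"x":0,"y":0,"z":-0.0095,"spin":0},{"x":0,"y":0,"z":-0.0105,"spin":0},{"x":0,"y":0,"z":-0.0105,"spin":0}]'
python3 - <<'E'
from h import *
c=snap('scene','sc3'); snap('top','top3')
cv2.imwrite('pics/crop3.png',cv2.resize(c['pixels'][130:310,120:320],None,fx=3,fy=3,interpolation=cv2.INTER_CUBIC))
E
```

```text
time: 10.12
ee_pos: [0.5677, -0.237, 0.039]
eef_rot: [0.8, 0.6, -0.0, -0.0]
ft_force: [0.6, 0.7, -1.5]
width: 0.0241
```

View pics/crop3.png

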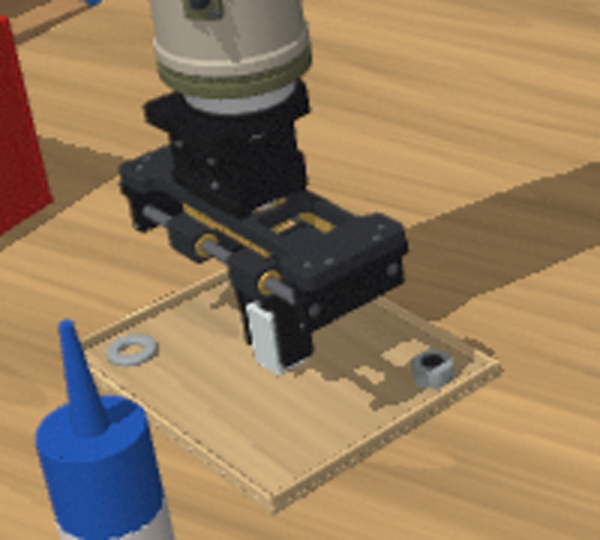

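```bash
python3 -m creep '[{"x":0,"y":0,"z":-0.0007,"spin":0},{"x":0,"y":0,"z":-0.001,"spin":0},{"x":0,"y":0,"z":-0.001,"spin":0}]'
```

```text
time: 10.6
ee_pos: [0.5678, -0.2371, 0.0386]
eef_rot: [0.8, 0.6, 0.0, 0.0]
ft_force: [-2.7, 1.6, 5.1]
width: 0.0238
```

Contact: Fz went from about -1.5 N to +5 N at exactly the expected height. I'll release gently, then rise.

```bash
python3 -m creep '[{"x":0,"y":0,"z":0,"spin":0},{"x":0,"y":0,"z":0,"spin":0},{"x":0,"y":0,"z":0,"spin":0},{"x":0,"y":0,"z":0,"spin":0},{"x":0,"y":0,"z":0,"spin":0},{"x":0,"y":0,"z":0,"spin":0}]' 0.055
python3 -m creep '[{"x":0,"y":0,"z":0.01,"spin":0},{"x":0,"y":0,"z":0.025,"spin":0},{"x":0,"y":0,"z":0.05,"spin":0},{"x":0,"y":0,"z":0.08,"spin":0},{"x":-0.03,"y":0,"z":0.12,"spin":0},{"x":-0.07,"y":0.03,"z":0.15,"spin":0},{"x":-0.11,"y":0.06,"z":0.17,"spin":0},{"x":-0.14,"y":0.09,"z":0.18,"spin":0},{"x":-0.14,"y":0.09,"z":0.18,"spin":0},{"x":-0.14,"y":0.09,"z":0.18,"spin":0}]'
python3 - <<'E'
from h import *
a=snap('top','top4'); c=snap('scene','sc4')
cv2.imwrite('pics/fin.png',np.hstack([cv2.resize(a['pixels'][150:350,100:560],(500,217)),]))
t=cv2.resize(a['pixels'][150:350,350:560],(420,400)); s=cv2.resize(c['pixels'][190:330,130:530],(800,280))[:, :]
im=np.zeros((600,800,3),np.uint8); im[:280]=s; im[280:600,:336]=cv2.resize(t,(336,320)); im[280:600,400:720]=cv2.resize(a['pixels'][200:330,100:230+30-30],(320,320)); cv2.imwrite('pics/fin.png',im)
E
```

```text
time: 11.35
ee_pos: [0.5677, -0.2371, 0.0381]
eef_rot: [0.8, 0.6, 0.0, -0.0]
ft_force: [0.7, 0.2, 0.3]
width: 0.0542
time: 12.6
ee_pos: [0.4282, -0.1475, 0.2189]
eef_rot: [0.8, 0.6, 0.001, 0.0]
ft_force: [1.0, 0.3, -0.0]
width: 0.0549
```

View pics/fin.png

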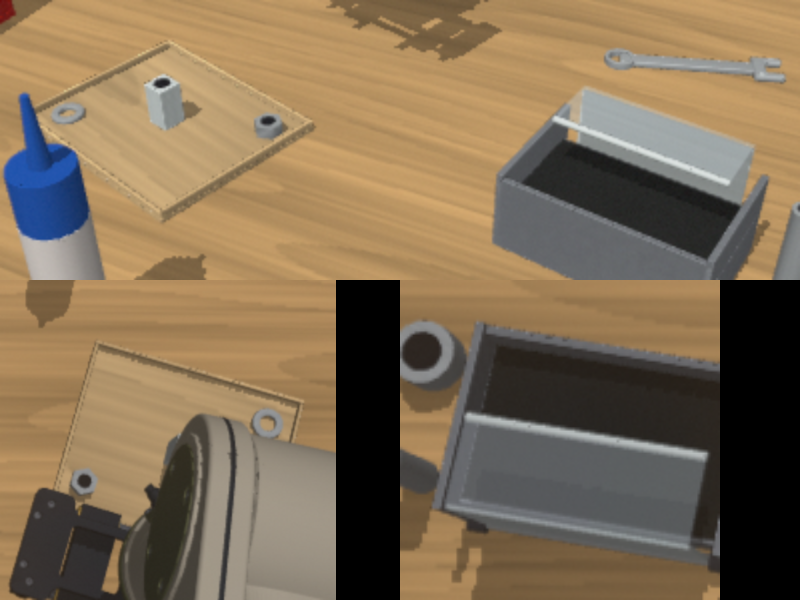

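```bash
python3 -c "
from bench import r
s=r.read_state();print(s['time'],s['ft_force']);print(r.close_job())"
```

```text
12.7 [ 0.47824517 -0.36475863 -0.81171967]
the job is handed in; nothing more can be done
None
```

The square sleeve now stands upright in the middle of the plywood tray, the flap is shut again, and the job is handed in at 12.7 s. I lowered the open fingers into the gap and pushed the lip back. I gripped the sleeve along the dispenser's y (24 mm measured), lifted it straight out and set it down on the tray floor.

- **Final pictures:** they show the sleeve upright, the flap shut, the pocket empty, and the washer and nut still in their corners. The hand is clear of everything.
- **Forces:** the largest reading at the end of any move was about 6 N, when the sleeve met the tray floor at the expected height. I did not read peaks within moves.
- **Not checked directly:** the arm hid the sleeve from the top camera at the end. Its centring rests on the scene camera, where it sits within a few pixels of where the tray's diagonals cross, and on the tool position at release, which matched the measured tray middle.

No check failed or disagreed.

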